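# Load a furniture foot into the gravity chute

## Robot

A 7-joint arm with a two-finger parallel gripper is mounted at the origin on the work surface. World frame = base frame: x ahead of the robot, y to its left, z up, the work surface at z = 0. Lengths are in m, angles in rad, forces in N, time in s.
With the tool pointing down it reaches from about 0.425 to 0.875 m from the base axis. Payload 4.7 kg.
Tool frame: the origin (TCP) lies between the finger pads; the fingertips stand ctrl.tip_reach ahead of it and the grasp point (between the pads) lies 5 mm behind it (ctrl.tip_reach is the distance from the TCP to the fingertips, in m); z points along the fingers, y is the direction in which the jaws open and shut (so a half turn about z gives the same grasp; the last joint's range is limited). The gripper opens to 87 mm and grips with 3 to 60 N. Pads are 19 mm wide; open, the fingers measure 117 mm over their backs; the gripper's body (75 mm by 190 mm) begins 51 mm behind the grasp point.
Start: joints at [-1.278, 0.321, -0.07, 1.45, 0.023, 1.371, -0.057], TCP at [0.179, 0.625, 0.237] pointing down, gripper open.
Joint ranges: [-2.86, 2.86], [-0.3, 2.09], [-1.38, 1.24], [0.06, 2.45], [-1.56, 4.7], [0.09, 2.05], [-2.69, 2.69]. Speed limits (rad/s): [2.57, 2.57, 3.14, 3.14, 3.14, 3.14, 3.14].

## Interface

Orientations are given as a rotation vector (axis times angle).
In Python, from bench import ctrl gives the robot as it stands.
- The arm moves only by the shell command python3 -m handwheel 'ROWS' [FORCE]. ROWS is JSON, a list of rows, each a list of 7 numbers: the shift along the tool's x, y, z in mm, then the turn, a rotation vector about the tool's x, y, z in rad, then the gripper's target within -1 to 1 (shut at 1, half-way at 0, fully open at -1). In form: [[dx, dy, dz, ax, ay, az, grip], ...]. A call has 1 to 12 rows; each row is the pose to reach, as a shift and turn from the pose commanded when the call began, along the tool's axes at that moment; what a row does not reach only later rows make up. A row lasts 1/8 s, in which the tool goes at most 62.5 mm and 10.7 degrees, less where a joint would pass 70% of its speed; a pose out of reach is approached as far as the arm can. A call with a gripper value outside its range is refused whole. The fingers move at their own pace and stop on an object; FORCE is the grip in N (left out, the last holds). Time passes only in rows, so rows that repeat a pose let the fingers close. It gives the time, the measured TCP pose, the force and the opening at its end, in the units of the state.
- ctrl.get_state(): the state, without advancing time (a new reading comes with each control period).
- ctrl.get_image(name): name is "side" or "top"; returns the picture (400x640x3 uint8, red, green, blue); there is no depth.
- ctrl.camera_model(name): a dict with "mtx" (3x3 intrinsics, pixels), "xyz" and "orientation" of the camera in the world. Camera axes: x right, y up, looking along -z (the intrinsics and any distortion apply to the point x, -y, -z); pixel columns grow to the right and rows downward; lengths in m; the calibration is good to about 2 mm. A picture is of the moment at which its call begins. camera_model takes no time and is no camera call.
- ctrl.close_job(): hands the job in, once; it reports no verdict.
The state is a dict: "time": time; "joint_positions": joint angles; "qd": joint speeds; "joint_torque": joint torques, N m; "position": TCP position; "tool_rot": TCP orientation; "ft_force": force on the tool from outside, world axes, zero at the start; "torque": the same for the moment, N m; "grip_width": opening from 0.0 (shut) to 1.0 (fully open).
Only numpy, scipy, OpenCV 4.12 (cv2) and the standard library are available. Lean on these libraries where they do the work, as an engineer would, in place of code of your own. Each camera call takes 0.05 s, during which the arm holds its last target.

## Task

Take the steel foot that is 44 mm across and 40 mm tall, set it sole down in the upper half of the sloped chute and let go of it there. Then push it gently down the chute until it rests against the sprung gate of the escapement stop, without pressing on the gate harder than 12 N, and back away so that it stays there; do not touch the stop with the gripper. Leave the other feet and the screwdriver where they are.

Things in the scene. Friction and masses are not known exactly. Their poses are not given: they have to be found in the camera images.
- foot: The foot to load: a solid round puck, 44 mm across, 40 mm tall, 0.2 to 0.4 kg; lowest 10 mm black rubber sole, the rest plain steel with a small dark hole in the top. Starts upright on the table among three other feet of the same materials but other sizes, in places swapped from run to run. Origin: centre of its underside; z up its axis.
- chute: The chute's grey stand, fixed; holds the sloped trough. Origin on the table, under its middle; x is the level direction in which the trough falls. The trough's floor is 122 mm above the table at its upper end and 45 mm at its lower end. A foot's rubber sole holds on the slope: left there it stays, and it takes roughly 0.5 to 3 N to push it along.
- lane: The chute's sloped aluminium trough. Origin: upper end of the trough, on its floor, mid width. x runs down the slope (0.26 rad) along the trough, y across, z square out of the floor. 300 mm long (x 0 to 300), open at the upper end and at the top; 50 mm wide inside; side walls 4 mm thick stand 18 mm above the floor.
- stop: Escapement stop: fixed dark bracket at the trough's lower end, 12 mm thick, 66 wide, carrying on its uphill side a sprung upright steel gate plate (46 mm wide, 5 thick); both top out 38 mm above the trough floor. Origin: bracket mid thickness at floor level, at lane x = 293 mm; axes as the lane's.
- spring (a point): Point on the stop bracket, 20 mm above its origin. The gate's uphill face is clamped anywhere from 35 to 75 mm uphill of it, different each run: feel or see where the foot meets it. Not preloaded, it gives 1 mm downhill per 2 N; above 12 N from the foot it trips and the job is spoilt; seat with 3 to 6 N. It stays against the foot when the push ends.
- small_foot: Another foot, to be left alone: 30 mm across and 26 mm tall, same rubber and steel. Origin: centre of its underside.
- flat_foot: Another foot, to be left alone: 60 mm across and 16 mm tall, same rubber and steel. Origin: centre of its underside.
- tall_foot: Another foot, to be left alone: 34 mm across and 66 mm tall, same rubber and steel. Origin: centre of its underside.
- screwdriver: A screwdriver lying on the table, to be left alone. Origin: under its middle part; x along it.
There are look-alikes about, which are no part of the job. What is shaped like the foot but turquoise is not meant.

How it is judged:
By the outcome, as a careful person would: the job done as asked, in the order asked, and still so for the second after the job is handed in, with the robot touching nothing.
It also fails if it takes over 64 s, if anything falls off the work surface, if the arm or the gripper's body presses on something with over 40 N, if the wrist force passes 120 N, or if a joint passes its speed limit or range.

## Working session

There is one attempt and no reset: what is moved stays moved. The work goes in short steps, Python scripts to look and compute and a shell command to move; the robot and the scene stay as the last step left them, time stands still between calls to the robot, and variables do not carry over. Pictures are saved under pics/ and viewed, and the job is handed in when it is done.

```bash
mkdir -p pics; ls; python3 - <<'E'
from bench import ctrl
import cv2,numpy as np
np.set_printoptions(precision=4,suppress=True)
s=ctrl.get_state();print(s['time'],s['position'],s['tool_rot'],s['grip_width'],ctrl.tip_reach)
for n in("side","top"):
    im=ctrl.get_image(n);cv2.imwrite(f'pics/{n}0.png',im[:,:,::-1]);m=ctrl.camera_model(n);print(n,m)
E
```

```text
pics
0.0 [0.1788 0.6244 0.2355] [-0.4365 -3.111   0.003 ] 0.9945410061950934 0.014
side {'mtx': array([[461.807,   0.   , 313.725],
       [  0.   , 461.807, 197.3  ],
       [  0.   ,   0.   ,   1.   ]]), 'xyz': array([-0.0018, -0.5592,  0.723 ]), 'orientation': array([ 0.8002, -0.3228, -0.7468])}
top {'mtx': array([[398.9412,   0.    , 318.6326],
       [  0.    , 398.9412, 199.9986],
       [  0.    ,   0.    ,   1.    ]]), 'xyz': array([ 0.3493, -0.0237,  1.0983]), 'orientation': array([ 0.115 , -0.117 , -1.5714])}
```

View pics/side0.png

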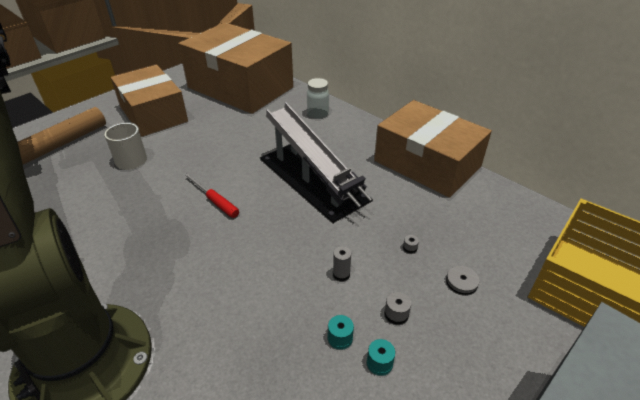

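View pics/top0.png

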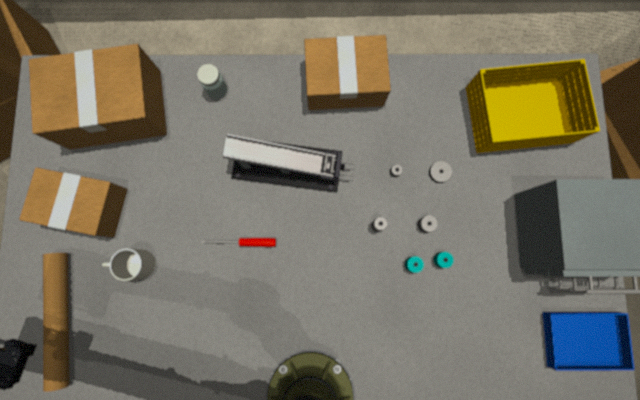

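The side view shows the target foot at about (398,308), with the tall foot at (342,263), small at (411,243) and flat at (463,280). The turquoise look-alikes are at (340,331) and (381,357). The chute's upper end is near (278,112) and the stop near (347,183). In the top view the target is at (428,224), and the trough runs from (225,147) to (335,165).

```bash
cat > h.py <<'E'
import numpy as np,cv2
from bench import ctrl
from scipy.spatial.transform import Rotation as R
np.set_printoptions(precision=4,suppress=True)
def cam(n):
    m=ctrl.camera_model(n);return m['mtx'],np.array(m['xyz']),R.from_rotvec(m['orientation']).as_matrix()
def ray(n,u,v):
    K,c,Q=cam(n);d=np.linalg.inv(K)@[u,v,1];d=Q@(d*[1,-1,-1]);return c,d/np.linalg.norm(d)
def onz(n,u,v,z):
    c,d=ray(n,u,v);return c+d*(z-c[2])/d[2]
def tri(a,b):
    (c1,d1),(c2,d2)=ray('side',*a),ray('top',*b)
    t=np.linalg.lstsq(np.c_[d1,-d2],c2-c1,rcond=None)[0];p,q=c1+t[0]*d1,c2+t[1]*d2
    return (p+q)/2,np.linalg.norm(p-q)
def proj(n,p):
    K,c,Q=cam(n);x=(Q.T@(np.array(p)-c))*[1,-1,-1];x=K@x;return x[:2]/x[2]
E
python3 - <<'E'
from h import *
s=cv2.imread('pics/side0.png');t=cv2.imread('pics/top0.png')
def crop(im,x0,y0,w,h,k,f): cv2.imwrite(f,cv2.resize(im[y0:y0+h,x0:x0+w],None,fx=k,fy=k,interpolation=cv2.INTER_CUBIC))
crop(s,255,95,130,130,4.6,'pics/s_ch.png');crop(t,215,120,150,80,5,'pics/t_ch.png')
crop(s,325,230,100,100,5,'pics/s_f.png');crop(t,360,195,100,80,6,'pics/t_f.png')
E
```

```text
(no output)
```

View pics/s_ch.png

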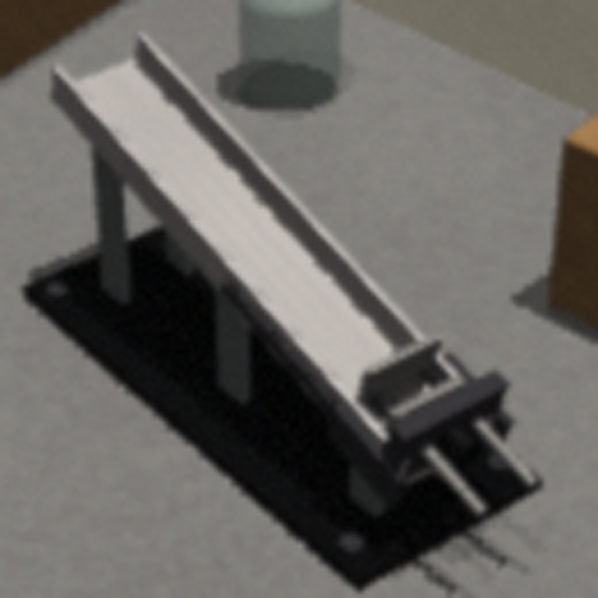

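View pics/t_ch.png

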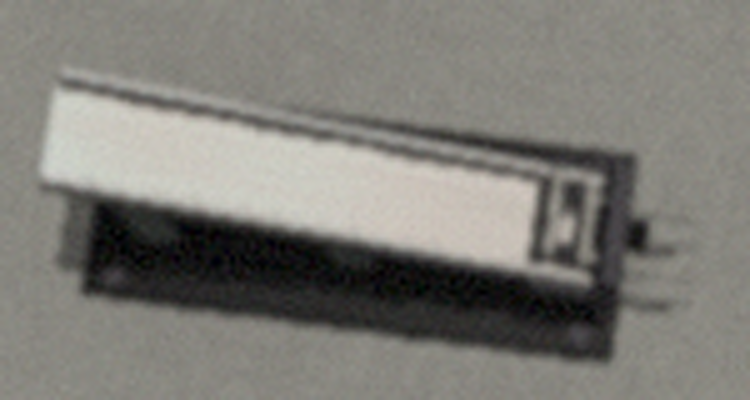

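View pics/s_f.png

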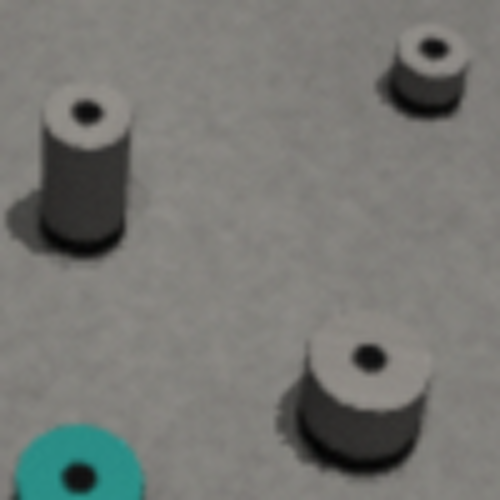

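View pics/t_f.png

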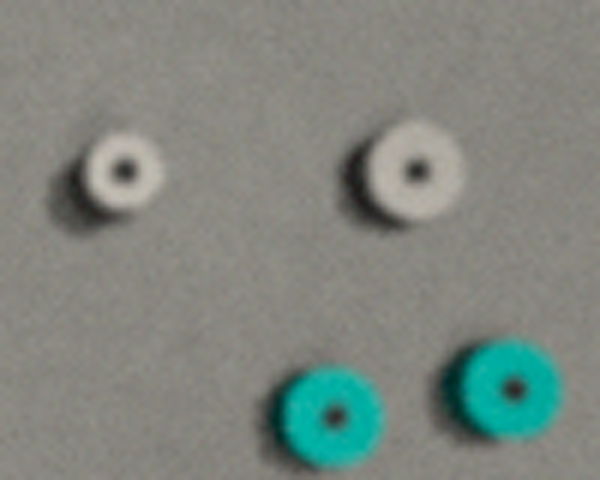

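```bash
python3 - <<'E'
from h import *
S=lambda x,y:(255+(x+.5)/4.6-.5,95+(y+.5)/4.6-.5); T=lambda x,y:(215+(x+.5)/5-.5,120+(y+.5)/5-.5)
p=[]
for k,a,b in [('far top up',(143,35),(63,68)),('near top up',(57,68),(43,185)),('gate near',(363,383),(540,260)),('gate far',(437,343),(545,178)),('base a',(362,590),(610,358)),('base b',(25,290),(85,290))]:
    print(k,*tri(S(*a),T(*b)))
# base plane z~0.006
for a in [(25,290),(362,590),(542,485)]: print('base s',onz('side',*S(*a),.006))
for b in [(85,290),(610,358),(635,155)]: print('base t',onz('top',*T(*b),.006))
f=lambda x,y:(325+(x+.5)/5-.5,230+(y+.5)/5-.5); g=lambda x,y:(360+(x+.5)/6-.5,195+(y+.5)/6-.5)
for k,a,b in [('foot',(370,358),(417,171)),('tall',(88,112),(124,171))]: print(k,*tri(f(*a),g(*b)))
print(onz('top',*g(417,171),.04),onz('side',*f(370,358),.04))
for n in [(330,416),(514,390)]: print('turq',onz('top',*g(*n),.04))
# diameter of top discs
for a,b in [((367,171),(466,171)),((83,171),(164,171))]: print(np.linalg.norm(onz('top',*g(*a),.04)-onz('top',*g(*b),.04)))
s=ctrl.get_state();print(s['time'],R.from_rotvec(s['tool_rot']).as_matrix())
E
```

```text
far top up [0.6609 0.2024 0.1388] 0.0009042506897515774
near top up [0.6024 0.2086 0.1409] 0.0038557966775638326
gate near [ 0.5759 -0.0367  0.0834] 0.0024957720012790557
gate far [ 0.6213 -0.0408  0.0834] 0.006366027540375335
base a [ 0.5373 -0.0757  0.0002] 0.00010846428386148889
base b [0.5754 0.2173 0.0067] 0.0007904769004094238
base s [0.5757 0.2183 0.006 ]
base s [ 0.5329 -0.0795  0.006 ]
base s [ 0.6503 -0.0937  0.006 ]
base t [0.5759 0.2172 0.006 ]
base t [ 0.5363 -0.0754  0.006 ]
base t [ 0.6524 -0.0907  0.006 ]
foot [ 0.4436 -0.3187  0.0411] 0.0003055850304187708
tall [ 0.4419 -0.185   0.0672] 0.0006635166129376365
[ 0.4436 -0.3189  0.04  ] [ 0.4444 -0.3184  0.04  ]
turq [ 0.3365 -0.2761  0.04  ]
turq [ 0.3474 -0.3571  0.04  ]
0.04390137137874924
0.03591034914574596
0.1 [[-0.9614  0.2752 -0.0003]
 [ 0.2752  0.9614 -0.0017]
 [-0.0001 -0.0017 -1.    ]]
```

```bash
cat >> h.py <<'E'
def lane(yaw=-1.708,o=(.6323,.2101,.122)):
    Q=(R.from_euler('z',yaw)*R.from_euler('y',.26)).as_matrix();return Q,np.array(o)
def onlane(n,u,v,z,L=None):
    Q,o=L or lane();c,d=ray(n,u,v);c=Q.T@(c-o);d=Q.T@d;return (c+d*(z-c[2])/d[2])*1000
E
python3 - <<'E'
from h import *
S=lambda x,y:(255+(x+.5)/4.6-.5,95+(y+.5)/4.6-.5); T=lambda x,y:(215+(x+.5)/5-.5,120+(y+.5)/5-.5)
for L in (lane(),):
  for n,F,pts in (('top',T,[(63,68),(605,172),(43,185),(590,288),(300,110),(320,236)]),('side',S,[(143,35),(440,338),(57,68),(385,455),(57,68)])):
    for q in pts: print(n,q,onlane(n,*F(*q),.018,L))
  for n,F,pts in (('top',T,[(533,178),(533,260)]),('side',S,[(363,380),(437,343),(393,432),(502,376)])):
    for q in pts: print('gate',n,q,onlane(n,*F(*q),.038,L))
E
python3 - <<'E'
import cv2
s=cv2.imread('pics/side0.png');t=cv2.imread('pics/top0.png')
a=cv2.resize(s[160:205,325:375],None,fx=10,fy=10,interpolation=cv2.INTER_NEAREST);b=cv2.resize(t[145:190,305:355],None,fx=10,fy=10,interpolation=cv2.INTER_NEAREST)
import numpy as np
a=np.vstack([np.hstack([a])]);cv2.imwrite('pics/gate.png',cv2.resize(np.hstack([a,b]),(800,360),interpolation=cv2.INTER_NEAREST))
E
```

```text
top (63, 68) [-0.4914 29.5821 18.    ]
top (605, 172) [284.129  32.615  18.   ]
top (43, 185) [ -0.316  -30.8302  18.    ]
top (590, 288) [284.2719 -30.8755  18.    ]
top (300, 110) [119.0964  32.6604  18.    ]
top (320, 236) [139.0116 -30.2584  18.    ]
side (143, 35) [-0.1328 28.3568 18.    ]
side (440, 338) [245.9552  36.4775  18.    ]
side (57, 68) [ -0.402  -26.4069  18.    ]
side (385, 455) [288.3088 -32.2137  18.    ]
side (57, 68) [ -0.402  -26.4069  18.    ]
gate top (533, 178) [240.8329  16.2093  38.    ]
gate top (533, 260) [246.7089 -26.3338  38.    ]
gate side (363, 380) [258.1862 -26.5514  38.    ]
gate side (437, 343) [258.3916  18.8802  38.    ]
gate side (393, 432) [289.4932 -33.2639  38.    ]
gate side (502, 376) [290.0243  33.6058  38.    ]
```

View pics/gate.png

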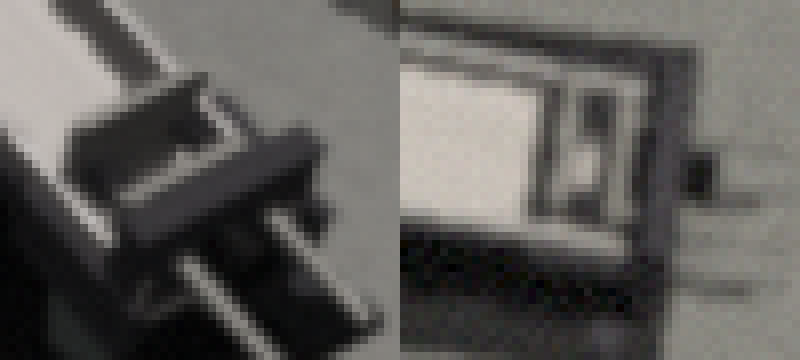

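Foot top at (0.444, -0.319, 0.041) and 44 mm across, which matches the spec. In the gate crop, the gate's top edge in the side view is about (334,177.5), so its uphill face is at lane x of roughly 250–258. Next is a helper to compute moves in tool axes.

```bash
cat >> h.py <<'E'
def tgt_R(tilt=False,yaw=-1.708):
    x,y=np.cos(yaw),np.sin(yaw)
    Y=np.array([-x,-y,0]);Z=np.array([0,0,-1.]);
    if tilt:
        Q,_=lane(yaw);Y=-Q[:,0];Z=-Q[:,2]
    return np.c_[np.cross(Y,Z),Y,Z]
def lanep(x,y,z):
    Q,o=lane();return o+Q@(np.array([x,y,z])/1000)
def delta(p,Rt):
    s=ctrl.get_state();C=R.from_rotvec(s['tool_rot']).as_matrix()
    print(np.round(C.T@(np.array(p)-s['position'])*1000,1),np.round(R.from_matrix(C.T@Rt).as_rotvec(),4))
E
python3 - <<'E'
from h import *
for p in [(.5,.32,.25),(.55,.0,.25),(.4438,-.3187,.16)]: delta(p,tgt_R())
E
```

```text
[-392.5 -204.3  -14. ] [-0.0017  0.     -0.1416]
[-528.7 -498.2  -13.5] [-0.0017  0.     -0.1416]
[-514.3 -833.7   77.1] [-0.0017  0.     -0.1416]
```

```bash
python3 -m handwheel '[[-130,-68,-14,0,0,-0.07,-1],[-260,-136,-14,0,0,-0.14,-1],[-392,-204,-14,0,0,-0.14,-1],[-392,-204,-14,0,0,-0.14,-1],[-392,-204,-14,0,0,-0.14,-1],[-392,-204,-14,0,0,-0.14,-1],[-392,-204,-14,0,0,-0.14,-1],[-528,-498,-14,0,0,-0.14,-1],[-528,-498,-14,0,0,-0.14,-1],[-528,-498,-14,0,0,-0.14,-1],[-528,-498,-14,0,0,-0.14,-1],[-528,-498,-14,0,0,-0.14,-1]]'
python3 - <<'E'
from h import *
s=ctrl.get_state();print(s['time'],s['joint_positions'],s['position'])
delta((.4438,-.3187,.16),tgt_R())
E
```

```text
time: 1.6
position: [0.5468, 0.0139, 0.2503]
tool_rot: [-0.217, -3.134, -0.001]
ft_force: [0.9, -0.4, 0.6]
grip_width: 1.004
1.6 [-0.4592  0.0926  0.4135  1.7035 -0.0384  1.3535  1.3933] [0.5468 0.0139 0.2503]
[  56.1 -343.7   90.2] [ 0.0003 -0.0001 -0.0013]
```

```bash
python3 -m handwheel '[[56,-340,80,0,0,0,-1],[56,-340,80,0,0,0,-1],[56,-340,80,0,0,0,-1],[56,-340,80,0,0,0,-1],[56,-340,80,0,0,0,-1],[56,-340,80,0,0,0,-1],[56,-340,80,0,0,0,-1],[56,-340,80,0,0,0,-1],[56,-340,80,0,0,0,-1]]'
python3 - <<'E'
from h import *
s=ctrl.get_state();print(s['time'],s['joint_positions'],s['position'])
delta((.4438,-.3187,.024),tgt_R())
E
```

```text
time: 2.72
position: [0.4455, -0.3116, 0.1706]
tool_rot: [0.214, 3.134, 0.001]
ft_force: [0.5, 0.0, -0.4]
grip_width: 1.002
2.725 [-0.0775  0.1577  0.7041  1.8259 -0.1103  1.1972  2.0956] [ 0.4455 -0.3116  0.1706]
[  0.7  -7.4 146.6] [0.0008 0.0003 0.0012]
```

```bash
python3 -m handwheel '[[0,-7,60,0,0,0,-1],[0,-7,100,0,0,0,-1],[0,-7,100,0,0,0,-1],[0,-7,100,0,0,0,-1]]'
python3 - <<'E'
from h import *
s=ctrl.get_state();print(s['position'],s['ft_force'])
delta((.4438,-.3187,.020),tgt_R())
for n in("side","top"): cv2.imwrite(f'pics/{n}1.png',ctrl.get_image(n)[:,:,::-1])
a=cv2.imread('pics/side1.png')[230:350,320:460];b=cv2.imread('pics/top1.png')[170:290,360:500]
cv2.imwrite('pics/g1.png',cv2.resize(np.hstack([a,b]),(800,343)))
E
```

```text
time: 3.22
position: [0.445, -0.3201, 0.0722]
tool_rot: [0.216, 3.132, -0.001]
ft_force: [0.9, -1.0, 0.4]
grip_width: 0.999
[ 0.445  -0.3201  0.0722] [ 0.859  -0.9687  0.3644]
[ 1.5  1.3 52.2] [-0.0006  0.0022 -0.0002]
```

View pics/g1.png

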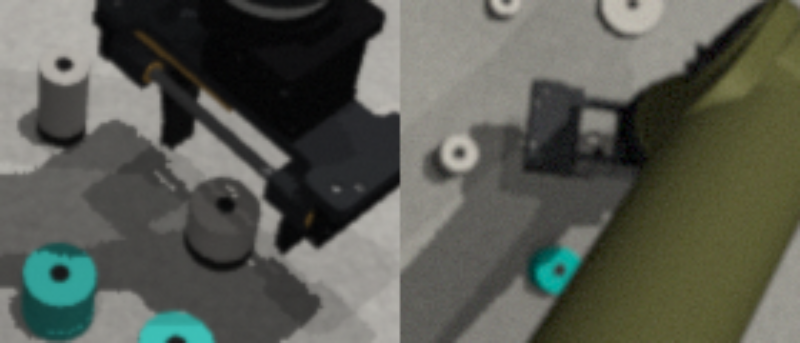

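The side view shows the finger tips straddling the foot, with the hole at crop (226,203) and the tips at (180,140) and (290,240). The others are clear, so I'll descend and grip.

```bash
python3 -m handwheel '[[1,1,30,0,0,0,-1],[1,1,52,0,0,0,-1],[1,1,52,0,0,0,-1],[1,1,52,0,0,0,-1],[1,1,52,0,0,0,1],[1,1,52,0,0,0,1],[1,1,52,0,0,0,1],[1,1,52,0,0,0,1],[1,1,52,0,0,0,1],[1,1,52,0,0,0,1]]' 20
python3 -m handwheel '[[0,0,-20,0,0,0,1],[0,0,-60,0,0,0,1],[0,0,-60,0,0,0,1],[0,0,-60,0,0,0,1]]'
```

```text
time: 4.58
position: [0.4427, -0.3188, 0.0185]
tool_rot: [-0.218, -3.134, -0.001]
ft_force: [-1.1, 0.6, 0.3]
grip_width: 0.499
time: 5.08
position: [0.4425, -0.3186, 0.0786]
tool_rot: [0.218, 3.134, 0.001]
ft_force: [0.5, 1.4, -3.1]
grip_width: 0.503
```

```bash
python3 - <<'E'
from h import *
delta((.54,-.1,.22),tgt_R())
delta(lanep(100,0,90),tgt_R(True)); print(lanep(100,0,90))
E
```

```text
[ -66.3  230.  -141.2] [ 0.0006  0.0001 -0.0015]
[-115.1  430.1 -104.4] [-0.2594  0.0003 -0.0015]
[0.6159 0.0914 0.1833]
```

```bash
python3 -m handwheel '[[0,0,-60,0,0,0,1],[-20,70,-100,0,0,0,1],[-40,130,-140,0,0,0,1],[-66,185,-141,0,0,0,1],[-80,240,-141,-0.05,0,0,1],[-90,290,-135,-0.12,0,0,1],[-100,340,-125,-0.18,0,0,1],[-110,390,-115,-0.24,0,0,1],[-115,420,-105,-0.26,0,0,1],[-115,430,-104,-0.26,0,0,1],[-115,430,-104,-0.26,0,0,1],[-115,430,-104,-0.26,0,0,1]]'
python3 - <<'E'
from h import *
s=ctrl.get_state();print(s['joint_positions'])
delta(lanep(100,0,35),tgt_R(True))
for n in("side","top"): cv2.imwrite(f'pics/{n}2.png',ctrl.get_image(n)[:,:,::-1])
E
```

```text
time: 6.58
position: [0.6163, 0.0888, 0.1832]
tool_rot: [0.218, 3.088, 0.402]
ft_force: [0.2, -0.5, -2.1]
grip_width: 0.501
[-0.4294  0.2746  0.4602  1.6741 -0.4044  1.2131  1.5854]
[ 0.9  2.5 55.6] [-0.001   0.0022 -0.0035]
```

View pics/side2.png

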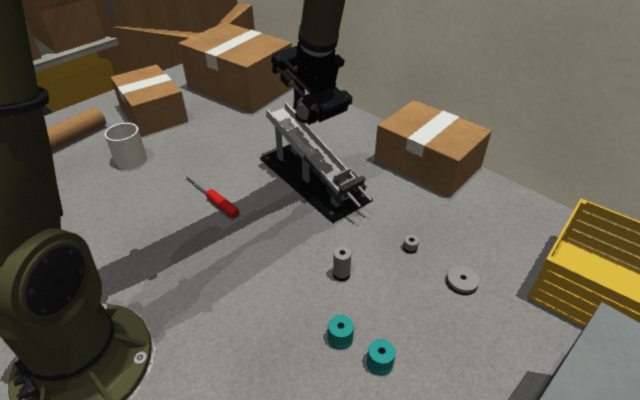

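View pics/top2.png

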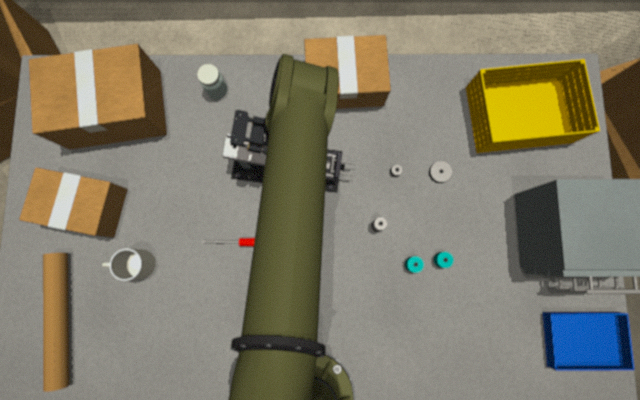

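The side view shows the foot held above the trough near (308,103), and the top view is blocked by the arm. I'll lower it to just above the walls and look.

```bash
python3 -m handwheel '[[1,2,20,0,0,0,1],[1,2,44,0,0,0,1],[1,2,44,0,0,0,1],[1,2,44,0,0,0,1]]'
python3 - <<'E'
from h import *
delta(lanep(100,0,19),tgt_R(True))
Q,o=lane();s=ctrl.get_state();print(Q.T@(s['position']-o))
im=ctrl.get_image('side');cv2.imwrite('pics/s3.png',cv2.resize(im[80:210,250:390,::-1],None,fx=5,fy=5,interpolation=cv2.INTER_CUBIC)[:600])
E
```

```text
time: 7.18
position: [0.6171, 0.1041, 0.1407]
tool_rot: [0.215, 3.09, 0.404]
ft_force: [-0.2, -1.1, -1.4]
grip_width: 0.501
[-0.6 -1.3 26.6] [-0.0001  0.0007 -0.0017]
[ 0.0987 -0.0006  0.0456]
```

View pics/s3.png

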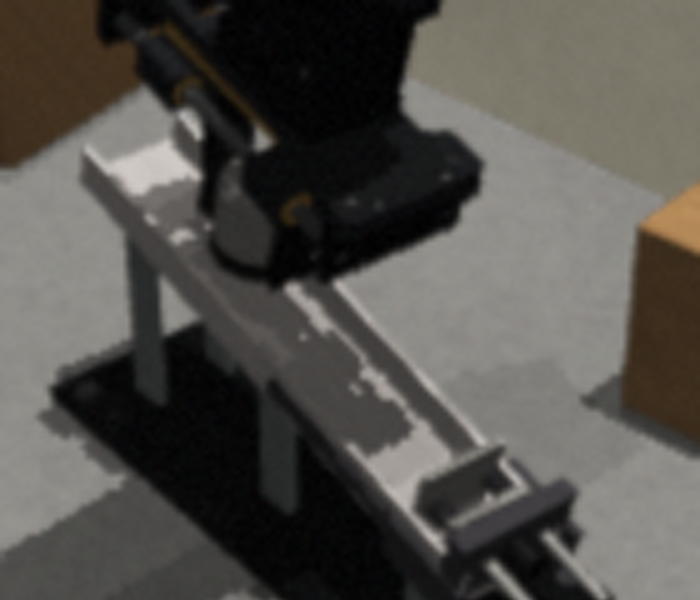

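The crop shows the foot above the trough, with its sole's left extreme near (210,240) and the gate face top corners at (418,490) and (500,448). I'll check the lateral offset against the projected sole circle.

```bash
python3 - <<'E'
from h import *
im=cv2.imread('pics/s3.png')
for y,c in ((-3,(0,0,255)),(0,(0,255,0)),(3,(255,0,0))):
    P=np.array([(proj('side',lanep(98.7+22*np.cos(t),y+22*np.sin(t),26.6))-[250,80]+.5)*5 for t in np.linspace(0,6.28,60)])
    cv2.polylines(im,[P.astype(int)],True,c,1)
for yy in(-29,29,-25,25):
    P=np.array([(proj('side',lanep(x,yy,18))-[250,80]+.5)*5 for x in(0,290)]);cv2.polylines(im,[P.astype(int)],False,(0,255,255),1)
cv2.imwrite('pics/s3b.png',cv2.resize(im[100:600,60:560],None,fx=1.2,fy=1.2))
E
```

```text
(no output)
```

View pics/s3b.png

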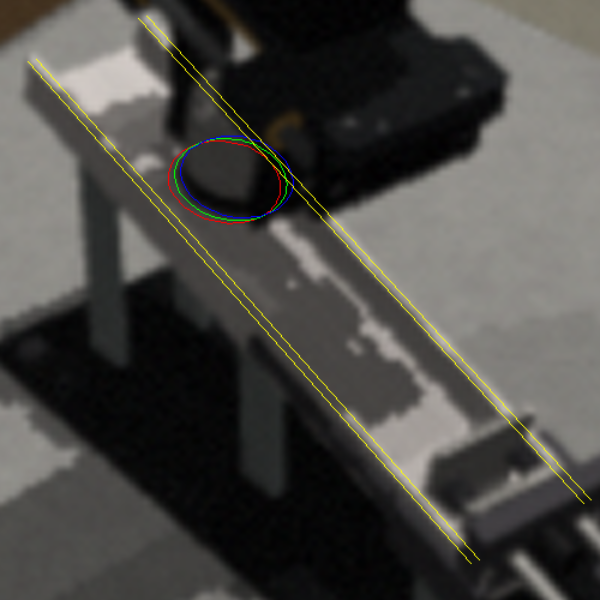

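The sole outline fits a lateral offset of 0 to +2 mm and the drawn wall lines match the trough, so it's within the ±3 mm clearance. Lowering.

```bash
python3 -m handwheel '[[0,0,12,0,0,0,1],[0,0,18,0,0,0,1],[0,0,21,0,0,0,1],[0,0,21,0,0,0,1]]'
python3 - <<'E'
from h import *
Q,o=lane();s=ctrl.get_state();print(Q.T@(s['position']-o)*1000,Q.T@s['ft_force'])
E
```

```text
time: 7.72
position: [0.6175, 0.1097, 0.1199]
tool_rot: [0.215, 3.09, 0.404]
ft_force: [0.0, 0.6, -2.4]
grip_width: 0.499
[98.5801 -0.9334 24.0954] [ 0.0387 -0.0817 -2.495 ]
```

```bash
python3 -m handwheel '[[0,0,2,0,0,0,1],[0,0,3,0,0,0,1],[0,0,4,0,0,0,1],[0,0,4,0,0,0,1]]'
python3 - <<'E'
from h import *
Q,o=lane();s=ctrl.get_state();print(Q.T@(s['position']-o)*1000,Q.T@s['ft_force'])
E
```

```text
time: 8.22
position: [0.6178, 0.1107, 0.1164]
tool_rot: [0.215, 3.09, 0.404]
ft_force: [-0.2, -0.2, -2.7]
grip_width: 0.499
[98.5632 -0.7779 20.4035] [ 0.9466 -0.1834 -2.5154]
```

```bash
python3 -m handwheel '[[0,0,1,0,0,0,1],[0,0,1,0,0,0,1]]'
python3 -m handwheel '[[0,0,1,0,0,0,1],[0,0,1,0,0,0,1]]'
python3 -m handwheel '[[0,0,1,0,0,0,1],[0,0,1,0,0,0,1]]'
python3 - <<'E'
from h import *
Q,o=lane();s=ctrl.get_state();print(Q.T@(s['position']-o)*1000,Q.T@s['ft_force'])
E
```

```text
time: 8.48
position: [0.6178, 0.111, 0.1154]
tool_rot: [0.215, 3.09, 0.404]
ft_force: [0.3, 0.6, -2.7]
grip_width: 0.502
time: 8.72
position: [0.6178, 0.1112, 0.1143]
tool_rot: [0.215, 3.09, 0.404]
ft_force: [0.2, 0.4, -2.9]
grip_width: 0.501
time: 8.98
position: [0.618, 0.1114, 0.1137]
tool_rot: [0.215, 3.09, 0.404]
ft_force: [0.0, -0.1, -0.9]
grip_width: 0.499
[98.5336 -0.6379 17.6278] [ 0.2841  0.0141 -0.8292]
```

Contact is starting. Another 0.5–1 mm, then open.

```bash
python3 -m handwheel '[[0,0,1,0,0,0,1],[0,0,1,0,0,0,1]]'
python3 -m handwheel '[[0,0,0,0,0,0,0.2],[0,0,0,0,0,0,-0.4],[0,0,0,0,0,0,-0.6],[0,0,0,0,0,0,-0.6]]'
python3 -m handwheel '[[0,0,-20,0,0,0,-0.6],[0,0,-50,0,0,0,-0.6],[0,0,-80,0,0,0,-0.6],[0,0,-80,0,0,0,1],[0,40,-80,0,0,0,1],[0,60,-80,0,0,0,1],[0,60,-80,0,0,0,1],[0,60,-80,0,0,0,1],[0,60,-80,0,0,0,1]]'
python3 - <<'E'
from h import *
Q,o=lane();s=ctrl.get_state();print(Q.T@(s['position']-o)*1000,Q.T@s['ft_force'])
for n in ('side','top'):cv2.imwrite(f'pics/{n}4.png',ctrl.get_image(n)[:,:,::-1])
im=cv2.imread('pics/side4.png')
cv2.imwrite('pics/s4.png',cv2.resize(im[80:200,250:390],None,fx=5,fy=5,interpolation=cv2.INTER_CUBIC))
E
```

```text
time: 9.22
position: [0.618, 0.1113, 0.1136]
tool_rot: [0.215, 3.09, 0.405]
ft_force: [-4.1, -2.3, 5.1]
grip_width: 0.503
time: 9.72
position: [0.618, 0.1119, 0.1124]
tool_rot: [0.214, 3.09, 0.404]
ft_force: [0.3, 0.2, 0.2]
grip_width: 0.743
time: 10.85
position: [0.6231, 0.1469, 0.2048]
tool_rot: [0.218, 3.09, 0.403]
ft_force: [-0.6, -0.9, 0.6]
grip_width: 0.199
[40.4625 -0.509  96.4175] [ 0.8271 -0.4795  0.7896]
```

View pics/s4.png

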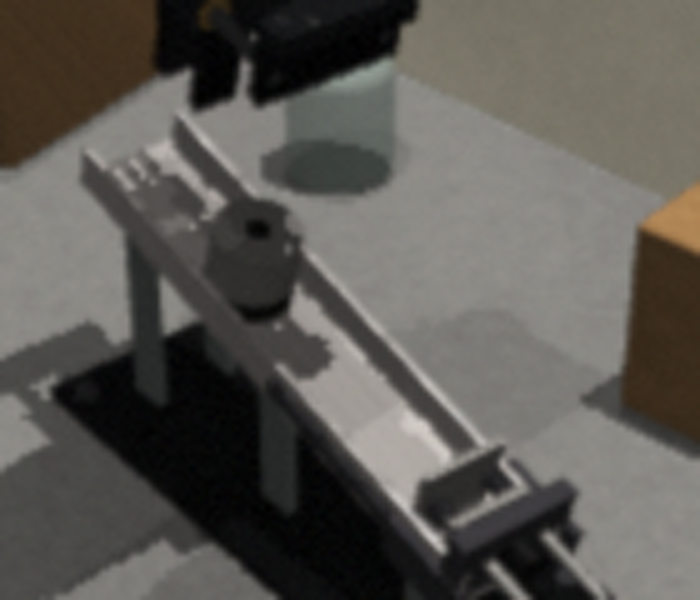

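The crop shows the foot standing sole down in the upper trough, with its hole at (258,230) and the sole clear of the walls, released. Next the closed fingers go down on its uphill side.

```bash
python3 -m handwheel '[[0,0,30,0,0,0,1],[0,0,60,0,0,0,1],[0,0,74,0,0,0,1],[0,0,75,0,0,0,1],[0,0,75,0,0,0,1]]'
python3 - <<'E'
from h import *
Q,o=lane();s=ctrl.get_state();print(Q.T@(s['position']-o)*1000,Q.T@s['ft_force'],s['grip_width'])
im=ctrl.get_image('side')[:,:,::-1]
cv2.imwrite('pics/s5.png',cv2.resize(im[80:200,250:390],None,fx=5,fy=5,interpolation=cv2.INTER_CUBIC))
E
```

```text
time: 11.58
position: [0.6266, 0.1674, 0.1339]
tool_rot: [0.215, 3.088, 0.404]
ft_force: [0.6, 0.1, 0.1]
grip_width: 0.01
[38.6076  0.1892 22.6301] [-0.2168  0.5797  0.0112] 0.009942008417823585
```

View pics/s5.png

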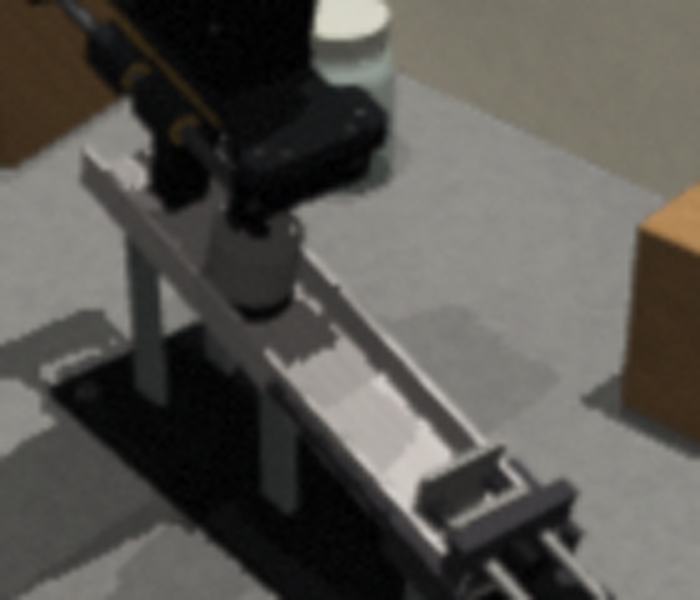

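The fingers are in the lane behind the foot at crop (180,190), and the gripper body is about 78 mm above the floor, clear of the stop. Pushing downhill now (tool -y).

```bash
python3 -m handwheel '[[0,-8,0,0,0,0,1],[0,-14,0,0,0,0,1],[0,-18,0,0,0,0,1],[0,-21,0,0,0,0,1],[0,-24,0,0,0,0,1],[0,-28,0,0,0,0,1],[0,-32,0,0,0,0,1],[0,-37,0,0,0,0,1],[0,-42,0,0,0,0,1],[0,-47,0,0,0,0,1],[0,-52,0,0,0,0,1],[0,-57,0,0,0,0,1]]'
python3 - <<'E'
from h import *
Q,o=lane();s=ctrl.get_state();print(Q.T@(s['position']-o)*1000,Q.T@s['ft_force'],s['grip_width'])
im=ctrl.get_image('side')[:,:,::-1]
cv2.imwrite('pics/s6.png',cv2.resize(im[80:200,250:390],None,fx=5,fy=5,interpolation=cv2.INTER_CUBIC))
E
```

```text
time: 13.12
position: [0.6181, 0.1129, 0.1181]
tool_rot: [0.215, 3.09, 0.404]
ft_force: [0.0, -0.2, 0.9]
grip_width: 0.004
[95.9122 -0.7467 21.4362] [-0.0111  0.0567  0.9432] 0.004315994306840494
```

View pics/s6.png

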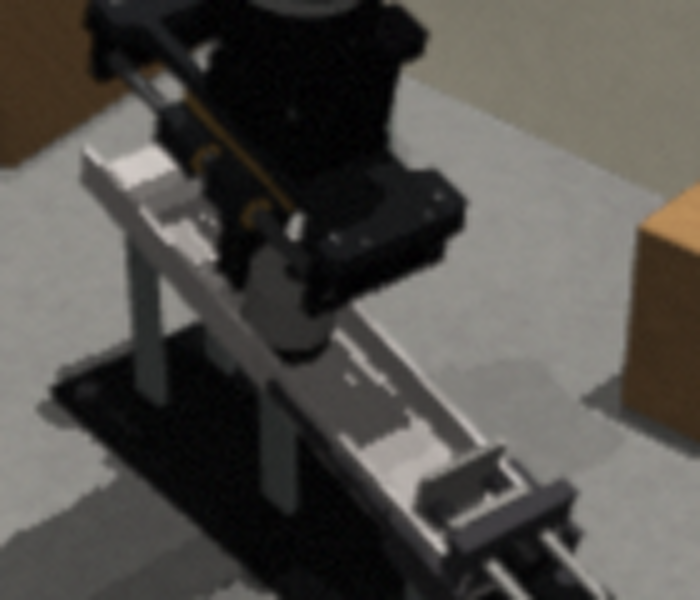

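The foot is sliding with the fingers; its sole is now near crop (300,355) and still upright. Continuing.

```bash
python3 -m handwheel '[[0,-5,0,0,0,0,1],[0,-10,0,0,0,0,1],[0,-15,0,0,0,0,1],[0,-20,0,0,0,0,1],[0,-25,0,0,0,0,1],[0,-30,0,0,0,0,1],[0,-35,0,0,0,0,1],[0,-40,0,0,0,0,1],[0,-45,0,0,0,0,1],[0,-50,0,0,0,0,1],[0,-55,0,0,0,0,1],[0,-60,0,0,0,0,1]]'
python3 -m handwheel '[[0,-4,0,0,0,0,1],[0,-7,0,0,0,0,1],[0,-10,0,0,0,0,1],[0,-12,0,0,0,0,1],[0,-14,0,0,0,0,1]]'
cat > st.py <<'E'
from h import *
Q,o=lane();s=ctrl.get_state();print(s['time'],Q.T@(s['position']-o)*1000,Q.T@s['ft_force'])
E
python3 st.py
python3 - <<'E'
from h import *
im=ctrl.get_image('side')[:,:,::-1]
cv2.imwrite('pics/s7.png',cv2.resize(im[80:200,250:390],None,fx=5,fy=5,interpolation=cv2.INTER_CUBIC))
E
```

```text
time: 14.68
position: [0.6101, 0.0555, 0.1026]
tool_rot: [0.215, 3.09, 0.404]
ft_force: [-0.3, 1.7, 0.6]
grip_width: 0.004
time: 15.3
position: [0.6083, 0.0424, 0.0991]
tool_rot: [0.215, 3.09, 0.404]
ft_force: [-0.0, 1.0, 0.5]
grip_width: 0.004
15.3 [169.5501  -0.836   21.4333] [-1.0282 -0.1768  0.2222]
```

View pics/s7.png

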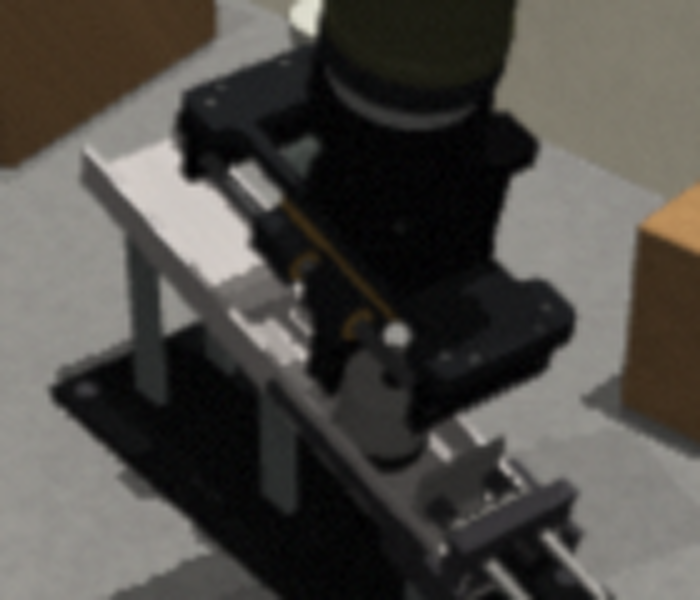

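The foot's sole is at about crop (395,465) and the gate face at (420,500), a gap of roughly 20 mm. Push force is about 1 N. Slowing to smaller steps.

```bash
python3 -m handwheel '[[0,-2,0,0,0,0,1],[0,-4,0,0,0,0,1],[0,-6,0,0,0,0,1],[0,-8,0,0,0,0,1],[0,-8,0,0,0,0,1]]'>/dev/null; python3 st.py
python3 -m handwheel '[[0,-1.5,0,0,0,0,1],[0,-3,0,0,0,0,1],[0,-4,0,0,0,0,1],[0,-4,0,0,0,0,1]]'>/dev/null; python3 st.py
```

```text
15.975 [177.948   -0.8891  21.4264] [-0.4216  0.2009  0.4716]
16.475 [181.7163  -0.9001  21.4002] [-1.2066 -0.0688 -0.2245]
```

```bash
python3 -m handwheel '[[0,-1,0,0,0,0,1],[0,-2,0,0,0,0,1],[0,-2,0,0,0,0,1]]'>/dev/null; python3 st.py
python3 -m handwheel '[[0,-1,0,0,0,0,1],[0,-2,0,0,0,0,1],[0,-2,0,0,0,0,1]]'>/dev/null; python3 st.py
```

```text
16.85 [183.7352  -0.8872  21.4135] [-1.7788  0.8876 -0.1734]
17.225 [185.7475  -0.9248  21.405 ] [-0.6518  0.122   0.1986]
```

```bash
for i in 1; do :; done; python3 -m handwheel '[[0,-1,0,0,0,0,1],[0,-2,0,0,0,0,1],[0,-2,0,0,0,0,1]]'>/dev/null; python3 st.py
python3 -m handwheel '[[0,-1,0,0,0,0,1],[0,-1,0,0,0,0,1]]'>/dev/null; python3 st.py
python3 -m handwheel '[[0,-1,0,0,0,0,1],[0,-1,0,0,0,0,1]]'>/dev/null; python3 st.py
```

```text
17.6 [187.7702  -0.8791  21.4424] [-0.9845  0.3468 -0.4908]
17.85 [188.6649  -0.8879  21.4582] [-0.4547 -0.2763  0.45  ]
18.1 [189.7269  -0.9011  21.4337] [-1.5118  0.4651  1.0142]
```

```bash
python3 - <<'E'
from h import *
im=ctrl.get_image('side')[:,:,::-1]
cv2.imwrite('pics/s8.png',cv2.resize(im[140:210,300:380],None,fx=8,fy=8,interpolation=cv2.INTER_CUBIC))
E
python3 -m handwheel '[[0,-1,0,0,0,0,1],[0,-1,0,0,0,0,1]]'>/dev/null; python3 st.py
python3 -m handwheel '[[0,-1,0,0,0,0,1],[0,-1,0,0,0,0,1]]'>/dev/null; python3 st.py
```

```text
18.4 [190.6726  -0.898   21.4508] [-0.8875 -0.8633  0.1413]
18.65 [191.692   -0.918   21.4229] [-0.5022  0.3586 -0.0234]
```

View pics/s8.png

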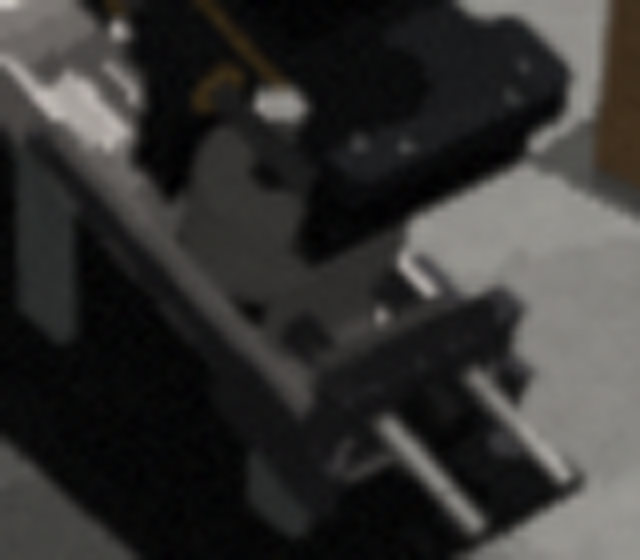

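The foot is almost at the gate; its sole at (255,310) and the gate near (300,320) are shadowed and hard to separate. Continuing in 1 mm steps by feel.

```bash
python3 -m handwheel '[[0,-1,0,0,0,0,1],[0,-1,0,0,0,0,1]]'>/dev/null; python3 st.py
python3 -m handwheel '[[0,-1,0,0,0,0,1],[0,-1,0,0,0,0,1]]'>/dev/null; python3 st.py
```

```text
18.9 [192.6976  -0.8773  21.4396] [-0.9397  1.2061 -0.104 ]
19.15 [193.6828  -0.886   21.4377] [-0.8953 -0.3852  0.8978]
```

```bash
python3 -m handwheel '[[0,-1,0,0,0,0,1],[0,-1,0,0,0,0,1]]'>/dev/null; python3 st.py; python3 st.py
```

```text
19.4 [194.6996  -0.8712  21.4578] [-0.8088  0.1068  0.3994]
19.4 [194.6996  -0.8712  21.4578] [-0.8088  0.1068  0.3994]
```

```bash
python3 -m handwheel '[[0,-1,0,0,0,0,1],[0,-1,0,0,0,0,1]]'>/dev/null; python3 st.py
python3 -m handwheel '[[0,-1,0,0,0,0,1],[0,-1,0,0,0,0,1]]'>/dev/null; python3 st.py
```

```text
19.65 [195.7157  -0.9077  21.4247] [-0.4934  0.1456 -0.0594]
19.9 [196.4144  -0.9097  21.4289] [-1.852   0.9122  0.0243]
```

```bash
python3 -m handwheel '[[0,-1,0,0,0,0,1],[0,-1,0,0,0,0,1]]'>/dev/null; python3 st.py
```

```text
20.15 [197.0424  -0.8713  21.4443] [-1.9868  0.9536  1.0591]
```

```bash
python3 - <<'E'
from h import *
F=[]
im=ctrl.get_image('side')[:,:,::-1]
t=ctrl.get_image('top')[:,:,::-1]
Q,o=lane();s=ctrl.get_state();print(Q.T@s['ft_force'])
a=cv2.resize(cv2.convertScaleAbs(im[155:205,310:375],alpha=2),None,fx=8,fy=8,interpolation=cv2.INTER_CUBIC)
cv2.imwrite('pics/s9.png',a)
E
```

```text
[-3.2452  0.8893  0.1668]
```

View pics/s9.png

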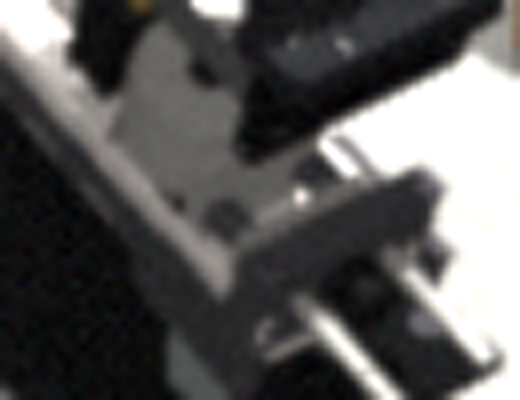

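Contact: the advance per step fell to 0.6–0.7 mm and the force is rising at TCP x ≈ 196. The brightened picture shows the foot up against the gate near (225,215). Pressing on in small steps.

```bash
python3 -m handwheel '[[0,-1,0,0,0,0,1],[0,-1,0,0,0,0,1]]'>/dev/null; python3 st.py;python3 -m handwheel '[[0,0,0,0,0,0,1]]'>/dev/null; python3 st.py
```

```text
20.5 [197.955   -0.8405  21.4749] [-3.6541 -0.7627  0.7862]
20.625 [197.9618  -0.8307  21.4891] [-3.985  -0.8762  0.8375]
```

```bash
python3 -m handwheel '[[0,-1,0,0,0,0,1],[0,-1,0,0,0,0,1]]'>/dev/null; python3 st.py;python3 -m handwheel '[[0,0,0,0,0,0,1]]'>/dev/null; python3 st.py;python3 -m handwheel '[[0,0,0,0,0,0,1]]'>/dev/null; python3 st.py
```

```text
20.875 [198.8493  -0.8176  21.5005] [-5.9025 -0.4332  1.5425]
21.0 [198.8534  -0.8036  21.5   ] [-4.9562 -0.0106  1.0444]
21.125 [198.8328  -0.8117  21.4814] [-6.1955  0.1974  0.9029]
```

The total push is about 5.7 N, of which about 0.9 N is sliding drag, so the gate takes roughly 4.8 N. That's seated. Backing straight uphill, then up.

```bash
python3 -m handwheel '[[0,2,0,0,0,0,1],[0,6,0,0,0,0,1],[0,20,0,0,0,0,1],[0,40,0,0,0,0,1],[0,50,-10,0,0,0,1],[0,50,-50,0,0,0,1],[0,60,-100,0,0,0,1],[0,100,-130,0,0,0,1],[0,160,-130,0,0,0,1],[0,200,-130,0,0,0,1],[0,200,-130,0,0,0,1],[0,200,-130,0,0,0,1]]'
python3 - <<'E'
from h import *
im={n:ctrl.get_image(n)[:,:,::-1] for n in('side','top')}
a=cv2.resize(cv2.convertScaleAbs(im['side'][140:210,310:380],alpha=1.5),(400,400),interpolation=cv2.INTER_CUBIC)
b=cv2.resize(im['top'][140:190,300:350],(400,400),interpolation=cv2.INTER_CUBIC)
cv2.imwrite('pics/s10.png',np.hstack([a,b]));cv2.imwrite('pics/side10.png',im['side']);cv2.imwrite('pics/top10.png',im['top'])
E
```

```text
time: 22.62
position: [0.6264, 0.1706, 0.2685]
tool_rot: [0.216, 3.09, 0.402]
ft_force: [0.2, -0.6, -0.8]
grip_width: 0.005
```

View pics/s10.png

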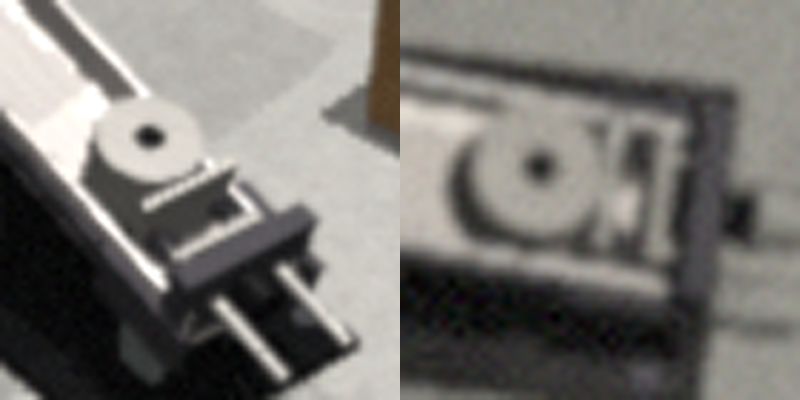

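View pics/side10.png

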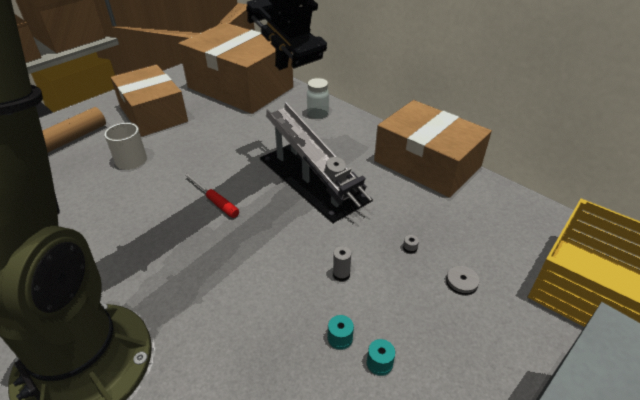

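The foot sits upright against the gate in both views: hole at (150,135) in the side crop and (540,167) in the top crop. The other objects are unmoved. One numeric check that it's staying put, then I hand in.

```bash
python3 -m handwheel '[[0,0,0,0,0,0,1],[0,0,0,0,0,0,1],[0,0,0,0,0,0,1],[0,0,0,0,0,0,1],[0,0,0,0,0,0,1],[0,0,0,0,0,0,1],[0,0,0,0,0,0,1],[0,0,0,0,0,0,1]]'
python3 - <<'E'
from h import *
a=(310+150/400*70-.5,140+135/400*70-.5);b=(300+140/8-.5,140+167/8-.5)
Q,o=lane();p,e=tri(a,b);print('foot top lane mm',Q.T@(p-o)*1000,e*1000)
print('top only',onlane('top',*b,.04),'side only',onlane('side',*a,.04))
old=cv2.imread('pics/side10.png');n=ctrl.get_image('side')[:,:,::-1]
print('diff',cv2.absdiff(old,np.ascontiguousarray(n))[150:400,320:380].max(), cv2.absdiff(old,cv2.imread('pics/side0.png'))[190:,:][:, 180:260].mean())
s=ctrl.get_state();print(s['time'],s['ft_force'])
ctrl.close_job()
E
```

```text
time: 23.72
position: [0.6264, 0.1721, 0.2685]
tool_rot: [0.215, 3.09, 0.404]
ft_force: [0.2, -0.2, 0.6]
grip_width: 0.006
foot top lane mm [231.07    -0.0365  41.2966] 0.4590051075334572
top only [231.2441   0.0846  40.    ] side only [230.3887   1.1001  40.    ]
diff 19 13.361904761904762
23.775 [-0.5546 -0.341   0.6831]
the job is handed in; nothing more can be done
```

I put the 44 × 40 mm steel foot sole down in the upper half of the chute, at about lane x = 99 mm, and let go. I then pushed it down with closed fingers until it met the sprung gate, backed away uphill and up, and handed the job in at 23.8 s.

- **Gate force:** the highest steady push I read was about 6 N at the wrist. About 0.9 N of that was sliding drag, so the gate took roughly 4.8 N. Readings are noisy by about 1 N.
- **Final position:** both cameras place the foot's top at about lane x = 231 mm, y = 0 and 41 mm above the floor. It stands upright against the gate and showed no visible shift in the second after I backed away. The top of the finger stroke would put its centre at about 235 mm. I put the 4 mm difference down to calibration error and slight settling, but did not resolve it.
- **Gate face before contact:** the two views disagreed, giving about 248–258 mm, so I found contact by feel instead.
- **Other objects:** the other feet and the screwdriver look unmoved in the final pictures. My pixel difference over the screwdriver area was not zero (mean 13). I took that to be the arm's shadow and did not check it further.

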